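# Set out two specimen blocks from the leaning rack

### The job

Set out the next two specimen blocks for sectioning. First lift the nearest block out of its pocket in the leaning rack and set it gently on the bench midway between the small covered dish and the timer, on the line between their centres; then take the farthest block and set it gently to the left of the blade dispenser in front of the microtome, level with the dispenser's middle, long side parallel to the dispenser's long side, with a gap of about a block's length (40 mm) between them. Both blocks end flat on the bench, wax up and let go; leave the middle block in its pocket and everything else where it is.

Things in the scene. Friction and masses are not known exactly. Their poses are not given: they have to be found in the camera images.
- near_block (a point): nearest block to the robot: cassette base 28 x 40 x 6 mm (x, y, z) with a wax block 24 x 25 x 6 mm on top (12 mm in all, 20 g). Point: centre of the cassette, 6 mm above its underside. Own z: out of the wax; y: long side. The wax is centred 3.5 mm toward own +y and stands 6 mm above this point. Starts sunk flush in the nearest rack pocket, only the wax out, x along the row, y downhill; lift along own z.
- far_block (a point): farthest block from the robot, the same kind: cassette base 28 x 40 x 6 mm (x, y, z) with a wax block 24 x 25 x 6 mm on top (12 mm in all, 20 g). Point: centre of the cassette, 6 mm above its underside. Own z: out of the wax; y: long side. The wax is centred 3.5 mm toward own +y and stands 6 mm above this point. Starts sunk flush in the farthest rack pocket, only the wax out, x along the row, y downhill; lift along own z.
- middle_block (a point): middle block, same kind, in the middle pocket; stays there. Centre of the cassette as for the others.
- block_near: the nearest block as a body, origin at the centre of its underside (6 mm below its point), same axes
- block_far: the farthest block as a body, origin at the centre of its underside (6 mm below its point), same axes
- rack: grey rack fixed to the bench, 206 x 66 mm, 50 mm high. Its top plate leans 30 degrees, facing up and left (own +y edge low). Three pockets 31 x 43 mm, 6 mm deep, in a row along own x (away from the robot), 75 mm apart. Origin under its centre; pocket floor centres at x = -75, 0, 75, y = 0, z = 30 mm. Blocks come out at right angles to the plate. The tall microtome is on its right.
- covered_dish: small round covered dish, clear, 64 mm across, 17 mm high; origin at the centre of its underside. Its own x axis is parallel to the line through the centres of dish and timer; that line runs roughly away from the robot, dish and timer may stand in either order, centres 200 mm apart.
- bench_timer: square white timer, 62 x 62 x 23 mm; origin at the centre of its underside; turned anyhow within about 0.3 rad
- blade_dispenser: blade dispenser: narrow dark plastic box with a small slider on top, 22 x 90 x 17 mm, lying in front of the microtome; origin at the centre of its underside; own y is its long side and points roughly away from the robot, own -x is its left side as the robot sees it. The block goes on its left (own -x), block centre 65 mm from the dispenser's.
- slide_box: white hinged slide box 100 x 86 x 36 mm, bystander, origin at the centre of its underside
- marker: marker pen 17 x 135 x 16 mm lying at the left front, bystander, origin under its centre, y lengthwise
- forceps: steel forceps 126 mm long, 8 mm high, lying at the back, bystander, origin under its centre
- oil: slim bottle, 38 mm across, 105 mm high, at the left front, bystander, origin at the centre of its underside

How it is judged:
On the way, in this order (a step that is already met when the one before it is completed fails the run):
1. the nearest block is lifted clear of its pocket by the gripper (height (world z) of near_block above 0.07 m and contact force between the fingers and block_near above 0.5 N), for 0.1 s.
2. it rests released on the bench midway between dish and timer ((x of near_block in the frame of covered_dish between 0.085 and 0.115 m or x of near_block in the frame of covered_dish between -0.115 and -0.085 m) and y of near_block in the frame of covered_dish between -0.015 and 0.015 m and horizontal distance between near_block and bench_timer below 0.125 m and height (world z) of near_block below 0.01 m and angle between near_block's own z axis and vertical below 0.12 rad and linear speed of block_near below 0.02 m/s and contact force between the fingers and block_near below 0.05 N), for 0.2 s.
3. the farthest block is lifted clear of its pocket by the gripper (height (world z) of far_block above 0.07 m and contact force between the fingers and block_far above 0.5 N), for 0.1 s.
4. it rests released on the bench left of the dispenser (x of far_block in the frame of blade_dispenser between -0.08 and -0.05 m and y of far_block in the frame of blade_dispenser between -0.015 and 0.015 m and angle between the y axis of far_block and the y axis of blade_dispenser, either way round below 0.2 rad and height (world z) of far_block below 0.01 m and angle between far_block's own z axis and vertical below 0.12 rad and linear speed of block_far below 0.02 m/s and contact force between the fingers and block_far below 0.05 N), for 0.2 s.
At the end, for the whole second after the job is handed in: Both blocks flat on the bench, wax up, released, at rest. Nearest: within 15 mm (along and across) of midway between dish and timer centres. Farthest: left of the dispenser, gap 25 to 55 mm, within 15 mm of level with its middle, long side within 0.2 rad of parallel to it (all of step 2 and all of step 4); the robot touches nothing.
It fails at once if the covered dish, the timer or the blade dispenser is moved by more than 8 mm (distance of any of covered_dish, bench_timer, blade_dispenser from where it was at the start of the episode above 0.008 m).
It fails at once if the middle block is moved by more than 8 mm (distance of middle_block from where it was at the start of the episode above 0.008 m).
It fails at once if a bystander (slide box, marker, forceps, slim bottle) is moved by more than 15 mm (distance of any of slide_box, marker, forceps, oil from where it was at the start of the episode above 0.015 m).
It fails at once if a block is dropped (falls free faster than 0.6 m/s, some 20 mm) ((linear speed of block_near above 0.6 m/s and contact force between the fingers and block_near below 0.01 N) or (linear speed of block_far above 0.6 m/s and contact force between the fingers and block_far below 0.01 N)).
It also fails if it takes over 64 s, if anything falls off the work surface, if the arm or the gripper's body presses on something with over 40 N, if the wrist force passes 120 N, or if a joint passes its speed limit or range.

### The arm

A 6-joint arm with a two-finger parallel gripper is mounted at the origin on a cart in front of the work surface, level with it; the furniture and walls round the work are solid. World frame = base frame: x ahead of the robot, y to its left, z up, the work surface at z = 0. Lengths are in m, angles in rad, forces in N, time in s.
With the tool pointing down it reaches from about 0.35 to 0.975 m from the base axis. Payload 4.9 kg.
Tool frame: the origin (TCP) lies at the very end of the fingers, on their centre line; the grasp point (between the pads) lies 19 mm behind it (ctrl.grip_point_offset is the distance from the TCP to the grasp point, in m); z points along the fingers, y is the line along which they close (so a half turn about z gives the same grasp; the last joint's range is limited). The gripper opens to 85 mm and grips with 20 to 120 N. Pads are 22 mm wide; open, the fingers measure 114 mm over their backs; the gripper's body (76 mm by 85 mm) begins 54 mm behind the grasp point. The pads swing forward as they close: fully open they stand 13 mm farther back than shut.
Start: joints at [1.187, 0.053, 1.613, -0, 1.476, -0.119], TCP at [0.164, 0.603, 0.231] pointing down, gripper open.
Joint ranges: [-3.01, 3.01], [-1.01, 2.22], [0.06, 2.58], [-1.02, 4.17], [0.09, 2.62], [-3.14, 3.14]. Speed limits (rad/s): [2.57, 2.57, 3.14, 3.14, 3.14, 3.14].

### API

Orientations are given as a rotation vector (axis times angle).
In Python, from station import ctrl gives the robot as it stands.
- The arm moves only by the tool send_rows, never from a script. Its argument "rows" is a list of rows, each a list of 3 entries, a list of its own where there are three numbers: the finger opening in cm, from 0 to 8.54, then the shift along the tool's x, y, z in cm, then the turn about the tool's z in degrees. A call has 1 to 10 rows; each row shifts and turns the commanded pose from where the row before left it, along the tool's axes as they then stand; what a row does not reach is not made up. A row lasts 1/8 s, in which the tool goes at most 62.5 mm and 10.7 degrees, less where a joint would pass 70% of its speed; a pose out of reach is approached as far as the arm can. A call with a gripper value outside its range is refused whole. The fingers move at their own pace and stop on an object; "newtons" is the grip in N (left out, the last holds). Time passes only in rows, so rows that do not move let the fingers close. It gives the time, the measured TCP pose, the force, the opening and the grip force at its end, in the units of the state.
- ctrl.get_obs(): the state, without advancing time (a new reading comes with each control period).
- ctrl.get_image(name): name is "scene" or "side" or "wrist"; returns a dict with "frame" (420x560x3 uint8, red, green, blue), "range_z" (420x560 float32, m along the optical axis (not along the pixel's ray), 0 where there is no reading), "fx", "fy", "cx", "cy" (pixels), "cam_to_world" (4x4, takes a point from camera to world coordinates). Camera axes: x right, y down, z forward; pixel columns grow to the right and rows downward; lengths in m; the calibration is good to about 2 mm. A picture is of the moment at which its call begins.
- ctrl.finish_job(): hands the job in; it is judged then, once.
The state is a dict: "t": time; "q": joint angles; "dq": joint speeds; "effort": joint torques, N m; "tool_pos": TCP position; "tool_rot": TCP orientation; "contact_force": force on the tool from outside, world axes, zero at the start; "wrist_torque": the same for the moment, N m; "opening": finger opening in m; "grip_force": force on a finger pad.
Only numpy, scipy, OpenCV 4.12 (cv2) and the standard library are available. Lean on these libraries where they do the work, as an engineer would, in place of code of your own. Each camera call takes 0.05 s, during which the arm holds its last target. There are 200 camera calls.

## Working session

There is one attempt and no reset: what is moved stays moved. The work goes in short steps, Python scripts to look and compute and a tool call to move; the robot and the scene stay as the last step left them, time stands still between calls to the robot, and variables do not carry over. Pictures are saved under pics/ and viewed, at most 10 in all, crops included, and the job is handed in when it is done.

Besides the shell and the picture viewer there is one more tool, called after "Request:" by a JSON object that holds its "name" and its "arguments", one argument or row to a line. send_rows: Moves the arm, as the interface text tells. Its arguments: {"type":"object","properties":{"rows":{"type":"array","items":{"type":"array"}},"newtons":{"type":"number"}},"required":["rows"]}

```bash
ls; mkdir -p pics
python3 - <<'E'
from station import ctrl
import cv2, numpy as np, pickle
o=ctrl.get_obs(); print(o)
for n in ["scene","side","wrist"]:
    d=ctrl.get_image(n); pickle.dump(d,open(f'{n}0.pkl','wb'))
    cv2.imwrite(f'pics/{n}0.png',d['frame'][:,:,::-1]); print(n,d['fx'],d['fy'],d['cx'],d['cy'],np.round(d['cam_to_world'],3).tolist())
E
```

```text
pics
{'t': 0.0, 'q': array([ 1.18699870e+00,  5.33370964e-02,  1.61433016e+00, -6.21137567e-06,
        1.47598109e+00, -1.18999525e-01]), 'dq': array([-1.68471812e-03, -6.84941040e-04,  1.38001830e-03,  4.30081233e-05,
       -6.73611691e-04, -4.67083844e-04]), 'effort': array([ 1.02257844e-03, -3.93672645e+01, -3.70182788e+01,  5.49893537e-05,
        6.96119983e-03, -1.39931394e-06]), 'tool_pos': array([0.16333363, 0.60262406, 0.23005367]), 'tool_rot': array([-0.41466188, -3.11359519,  0.00312947]), 'contact_force': array([ 0.00961502, -0.25746571,  0.89592472]), 'wrist_torque': array([-0.04049549,  0.01985109, -0.01925104]), 'grip_force': 0.0, 'opening': 0.08543668178683873}
scene 425.92224650144954 425.92224650144954 283.2138549792752 214.71193790034562 [[-0.536, -0.622, 0.57, -0.327], [-0.844, 0.389, -0.369, 0.469], [0.008, -0.679, -0.734, 1.21], [0.0, 0.0, 0.0, 1.0]]
side 478.56560926199404 478.56560926199404 283.06582571179723 210.18236445459726 [[-0.998, -0.031, 0.06, 0.491], [-0.066, 0.575, -0.815, 1.231], [-0.01, -0.817, -0.576, 0.999], [0.0, 0.0, 0.0, 1.0]]
wrist 317.7156638440942 317.7156638440942 281.96273839435366 208.83904633323013 [[0.262, 0.921, 0.289, 0.089], [0.965, -0.249, -0.08, 0.622], [-0.002, 0.3, -0.954, 0.374], [0.0, 0.0, 0.0, 1.0]]
```

View pics/scene0.png

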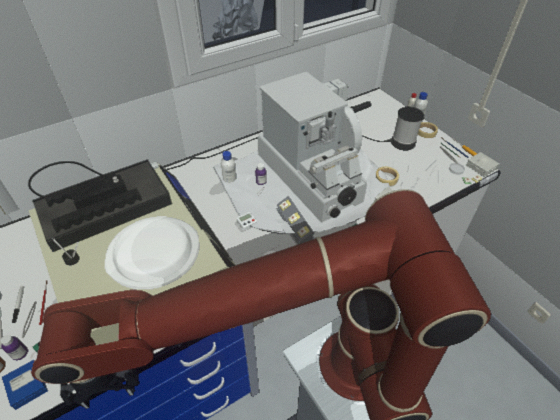

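View pics/side0.png

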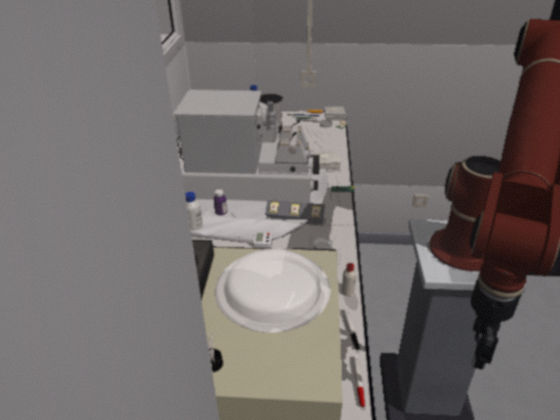

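```bash
cat > h.py <<'E'
import numpy as np, pickle, cv2
from scipy.spatial.transform import Rotation as R
def pts(d):
    z=d['range_z']; v,u=np.indices(z.shape)
    P=np.stack([(u-d['cx'])/d['fx']*z,(v-d['cy'])/d['fy']*z,z],-1)
    T=d['cam_to_world']; return P@T[:3,:3].T+T[:3,3]
E
python3 - <<'E'
from h import *
d=pickle.load(open('side0.pkl','rb')); P=pts(d)
cv2.imwrite('pics/sidecrop.png',cv2.resize(d['frame'][170:310,180:380,::-1],(800,560),interpolation=cv2.INTER_CUBIC))
for u,v in [(262,239),(322,244),(274,207),(295,209),(317,211),(342,188),(349,280),(349,270)]: print(u,v,P[v,u].round(3))
d=pickle.load(open('scene0.pkl','rb')); P=pts(d)
print('scene')
for u,v in [(246,222),(284,203),(293,217),(303,232)]: print(u,v,P[v,u].round(3))
E
```

```text
262 239 [0.65  0.013 0.02 ]
322 244 [0.454 0.02  0.014]
274 207 [ 0.624 -0.151  0.035]
295 209 [ 0.549 -0.143  0.035]
317 211 [ 0.472 -0.133  0.037]
342 188 [ 0.377 -0.33   0.009]
349 280 [0.38  0.234 0.061]
349 270 [0.382 0.227 0.092]
scene
246 222 [0.639 0.009 0.022]
284 203 [ 0.633 -0.156  0.039]
293 217 [ 0.551 -0.142  0.044]
303 232 [ 0.471 -0.133  0.043]
```

View pics/sidecrop.png

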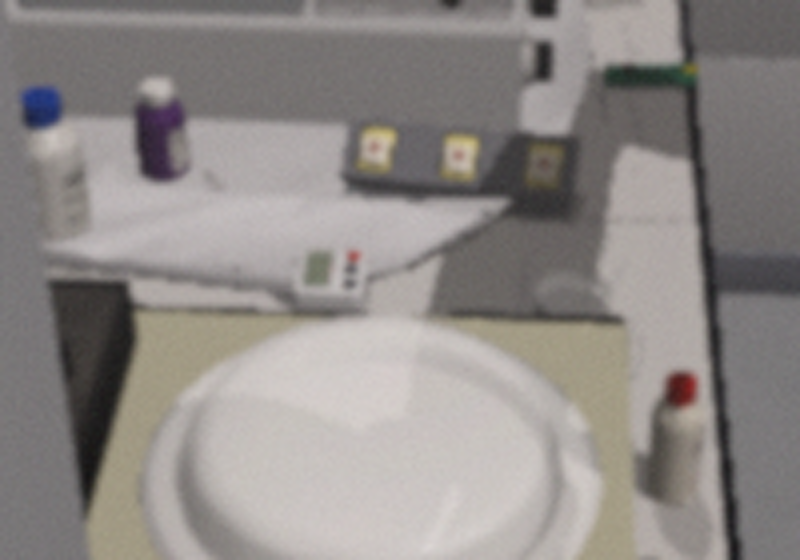

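The side crop shows three blocks in the rack at full-image px (274,207), (295,209) and (317,211). The timer is at (262,239), the clear dish at (322,244), the oil bottle at (349,275) and a dark-green bar at (342,188), probably the dispenser. I'll raise the arm, turn it so the camera sits on the left, and move over for a close look.

Request:
{"name": "send_rows", "arguments": {
  "rows": [
    [8.5,[0,0,-2],10.2],
    [8.5,[0,0,-2],10.2],
    [8.5,[0,0,-2],10.2],
    [8.5,[0,0,-2],10.2],
    [8.5,[0,0,-2],10.2],
    [8.5,[0,0,-2],10.2],
    [8.5,[0,0,-2],10.2],
    [8.5,[0,0,-2],10.2]
  ],
  "newtons": 25
}}

```text
t: 1.15
tool_pos: [0.1635, 0.603, 0.3914]
tool_rot: [2.355, 2.079, -0.001]
contact_force: [0.4, 0.1, -0.0]
opening: 0.0852
grip_force: 0.0
```

Request:
{"name": "send_rows", "arguments": {
  "rows": [
    [8.5,[-4.6,3.2,0],0],
    [8.5,[-4.6,3.2,0],0],
    [8.5,[-4.6,3.2,0],0],
    [8.5,[-4.6,3.2,0],0],
    [8.5,[-4.6,3.2,0],0],
    [8.5,[-4.6,3.2,0],0],
    [8.5,[-4.6,3.2,0],0]
  ]
}}

```text
t: 2.02
tool_pos: [0.3484, 0.2554, 0.391]
tool_rot: [2.348, 2.087, 0.0]
contact_force: [0.5, 0.3, -1.3]
opening: 0.0851
grip_force: 0.0
```

Request:
{"name": "send_rows", "arguments": {
  "rows": [
    [8.5,[-4.6,3.2,0],0],
    [8.5,[-4.6,3.2,0],0],
    [8.5,[-4.6,3.2,0],0],
    [8.5,[-4.6,3.2,0],0],
    [8.5,[-4.6,3.2,0],0],
    [8.5,[-4.6,3.2,0],0],
    [5,[0,0,0],0],
    [5,[0,0,0],0]
  ]
}}

```text
t: 3.02
tool_pos: [0.506, -0.0396, 0.3909]
tool_rot: [-2.348, -2.085, 0.0]
contact_force: [0.2, 1.2, 0.2]
opening: 0.0512
grip_force: 0.0
```

Run:
```python
from station import ctrl
from h import *
o=ctrl.get_obs(); print(o['t'],o['tool_pos'],R.from_rotvec(o['tool_rot']).as_matrix().round(3).tolist(),o['opening'],o['q'])
d=ctrl.get_image('wrist'); pickle.dump(d,open('wrist1.pkl','wb'))
cv2.imwrite('pics/wrist1.png',cv2.resize(d['frame'][:,:,::-1],(800,600),interpolation=cv2.INTER_CUBIC)); print(d['cam_to_world'].round(3).tolist())
```

```text
3.025 [ 0.50598619 -0.03961998  0.3909346 ] [[0.118, 0.993, -0.001], [0.993, -0.118, 0.001], [0.0, -0.001, -1.0]] 0.05123698751091158 [-2.25054299e-01 -2.72226532e-01  1.65216455e+00  3.45074537e-04
  1.76259545e+00 -1.06432091e-01]
[[0.993, -0.113, -0.036, 0.514], [-0.118, -0.948, -0.296, 0.035], [-0.0, 0.299, -0.954, 0.535], [0.0, 0.0, 0.0, 1.0]]
```

View pics/wrist1.png

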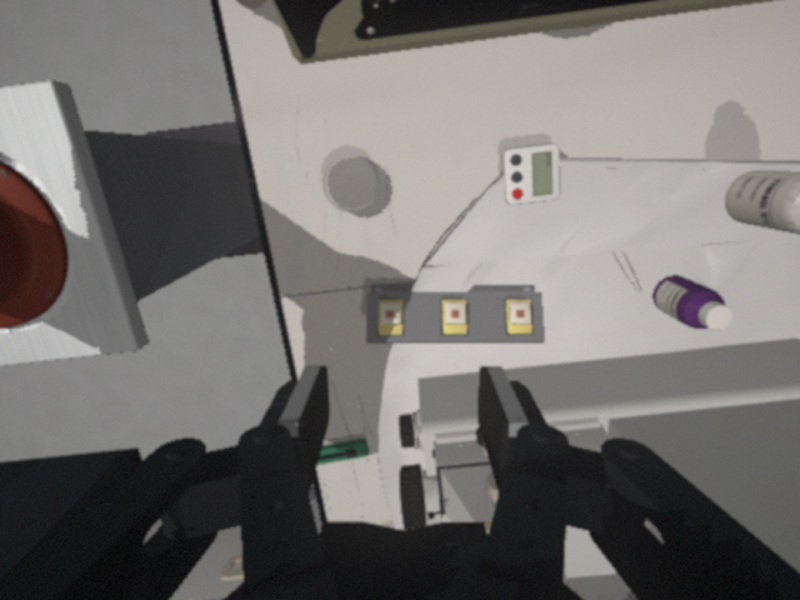

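The wrist view (800 px scale) shows the wax centres at about (391,314), (455,315) and (519,315). The dish is at (353,183) and the timer at (531,174). A green dispenser at (343,450) is partly hidden by a finger, and the microtome stands close on the right from row 370.

```bash
cat >> h.py <<'E'
def ray(d,u,v,z):
    T=d['cam_to_world']; r=T[:3,:3]@np.array([(u-d['cx'])/d['fx'],(v-d['cy'])/d['fy'],1]); c=T[:3,3]
    return c+r*(z-c[2])/r[2]
def blobs(d,m,lo,hi,z):
    n,_,s,c=cv2.connectedComponentsWithStats(m.astype(np.uint8))
    return [(c[i].round(1),s[i,4],ray(d,*c[i],z).round(4)) for i in range(1,n) if lo<=s[i,4]<=hi]
E
python3 - <<'E'
from h import *
d=pickle.load(open('wrist1.pkl','rb')); P=pts(d); k=0.7
f=d['frame'].astype(int); r,g,b=f[...,0],f[...,1],f[...,2]
m=(r-g>40); m[:205]=0;m[240:]=0;m[:,:255]=0
print('red',blobs(d,m,2,60,.0387))
m=(r-b>40)&(g-b>25); m[:195]=0;m[250:]=0;m[:,:255]=0;m[:,400:]=0
print('yellow',blobs(d,m,10,600,.037))
for n,u,v,z in [('dish',353,183,.017),('timer',531,174,.023)]: print(n,ray(d,u*k,v*k,z).round(4),P[int(v*k),int(u*k)].round(4))
for p in [(391,314),(455,315),(519,315)]: u,v=int(p[0]*k),int(p[1]*k); print('wax depth',np.median(P[v-2:v+3,u-2:u+3].reshape(-1,3),0).round(4))
m=(g-r>25); print('green',blobs(d,m,20,3000,.017))
# rack corners depth
for p in [(370,340),(541,340),(369,288),(541,294)]: u,v=int(p[0]*k),int(p[1]*k); print('rack',p,P[v,u].round(4))
# microtome left face: max y of points z>0.06 with y<-0.17, by x
for x in np.arange(.36,.80,.04):
    q=(abs(P[...,0]-x)<.02)&(P[...,1]<-.1)&(P[...,1]>-.5)&(np.indices(P.shape[:2])[0]<380*k*2)
    for zl in (.055,.10,.16):
        s=P[q&(P[...,2]>zl)&(P[...,2]<.5)]
        print('mt x%.2f z>%.3f'%(x,zl), s[:,1].max().round(3) if len(s) else None, end=' ')
    print()
d=pickle.load(open('side0.pkl','rb')); f=d['frame'].astype(int); m=(f[...,1]-f[...,0]>15); print('side green',blobs(d,m,10,3000,.017))
Q=pts(d)[m]; s=(Q[:,0]>.25)&(Q[:,0]<.6)&(Q[:,1]<-.2)&(Q[:,1]>-.45); Q=Q[s]; print(len(Q),Q.min(0),Q.max(0))
E
```

```text
red [(array([318.2, 219.5]), np.int32(13), array([ 0.5532, -0.1442,  0.0387])), (array([363.6, 219.2]), np.int32(12), array([ 0.6278, -0.1525,  0.0387]))]
yellow [(array([316.3, 224.1]), np.int32(200), array([ 0.5496, -0.1524,  0.037 ])), (array([361.4, 224.2]), np.int32(212), array([ 0.6243, -0.1616,  0.037 ])), (array([273.9, 230.3]), np.int32(107), array([ 0.478 , -0.1551,  0.037 ]))]
dish [0.4562 0.014  0.017 ] [0.456  0.0142 0.017 ]
timer [0.6507 0.0008 0.023 ] [0.6499 0.0021 0.022 ]
wax depth [ 0.4793 -0.1336  0.0416]
wax depth [ 0.5525 -0.1431  0.0427]
wax depth [ 0.6261 -0.1523  0.0422]
green [(array([252.2, 315.1]), np.int32(50), array([ 0.4136, -0.3298,  0.017 ])), (array([231.6, 314.9]), np.int32(83), array([ 0.3746, -0.3245,  0.017 ])), (array([232.1, 321.3]), np.int32(52), array([ 0.3733, -0.339 ,  0.017 ]))]
rack (370, 340) [ 0.4529 -0.1597  0.048 ]
rack (541, 340) [ 0.6479 -0.1827  0.0486]
rack (369, 288) [ 0.4547 -0.1112  0.0011]
rack (541, 294) [ 0.6567 -0.1361  0.0225]
mt x0.36 z>0.055 None mt x0.36 z>0.100 None mt x0.36 z>0.160 None 
mt x0.40 z>0.055 None mt x0.40 
[... 294 characters left out ...]
21 mt x0.56 z>0.160 -0.221 
mt x0.60 z>0.055 None mt x0.60 z>0.100 None mt x0.60 z>0.160 None 
mt x0.64 z>0.055 -0.238 mt x0.64 z>0.100 -0.239 mt x0.64 z>0.160 -0.319 
mt x0.68 z>0.055 -0.238 mt x0.68 z>0.100 -0.239 mt x0.68 z>0.160 -0.288 
mt x0.72 z>0.055 -0.238 mt x0.72 z>0.100 -0.239 mt x0.72 z>0.160 -0.252 
mt x0.76 z>0.055 -0.238 mt x0.76 z>0.100 -0.239 mt x0.76 z>0.160 -0.252 
mt x0.80 z>0.055 -0.136 mt x0.80 z>0.100 -0.239 mt x0.80 z>0.160 -0.252 
side green [(array([349.1, 188.4]), np.int32(21), array([ 0.3516, -0.3156,  0.017 ])), (array([190.2, 194.7]), np.int32(26), array([ 0.9469, -0.2415,  0.017 ]))]
22 [ 0.33567295 -0.33928092  0.00289731] [ 0.41203136 -0.31901016  0.01316697]
```

Request:
{"name": "send_rows", "arguments": {
  "rows": [
    [4.0,[-1.6,-0.3,4.8],0],
    [4.0,[-1.6,-0.3,4.8],0],
    [4.0,[-1.6,-0.3,4.8],0],
    [4.0,[-1.6,-0.3,4.8],0],
    [4.0,[-1.6,-0.2,4.8],0],
    [4.0,[-1.5,-0.2,4.0],0],
    [4.0,[0,0,0],0]
  ]
}}

```text
t: 3.95
tool_pos: [0.4764, -0.1303, 0.1081]
tool_rot: [-2.343, -2.082, 0.004]
contact_force: [0.9, 0.4, 0.1]
opening: 0.0398
grip_force: 0.0
```

Run:
```python
from station import ctrl
from h import *
o=ctrl.get_obs(); print(o['t'],o['tool_pos'],o['opening'])
d=ctrl.get_image('wrist'); pickle.dump(d,open('wrist2.pkl','wb'))
cv2.imwrite('pics/wrist2.png',cv2.resize(d['frame'][:,:,::-1],(800,600),interpolation=cv2.INTER_CUBIC))
```

```text
3.95 [ 0.47635758 -0.13033088  0.10808496] 0.03975330034821051
```

View pics/wrist2.png

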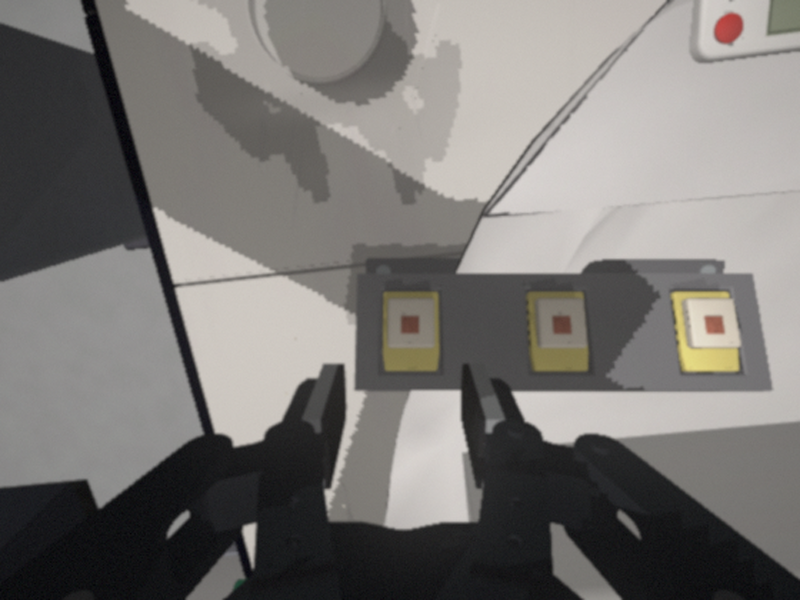

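The close view shows red wax labels at (410,324), (562,324) and (714,324) at 800 px scale, with the fingers nearer the camera at rows 370–480. I'll measure from here.

Run:
```python
from h import *
from station import ctrl
o=ctrl.get_obs(); M=R.from_rotvec(o['tool_rot']).as_matrix(); print(o['tool_pos'],M.round(4).tolist())
d=pickle.load(open('wrist2.pkl','rb')); P=pts(d)
f=d['frame'].astype(int); m=(f[...,0]-f[...,1]>35); m[:195]=0; m[260:]=0; m[:,:250]=0
for c,a,p in blobs(d,m,20,400,.0387):
    u,v=c.round().astype(int); w=np.median(P[v-4:v+5,u-4:u+5].reshape(-1,3),0); t=M.T@(w-o['tool_pos'])*100
    print('px',c,a,'ray',p,'depth',w.round(4),'tool cm',t.round(2))
u,v=int(410*.7),int(324*.7); print(P[v,u].round(4), (M.T@(P[v,u]-o['tool_pos'])*100).round(2))
# plane of rack plate between blocks
s=P[205:265,320:365].reshape(-1,3); A=np.c_[s[:,:2],np.ones(len(s))]; k=np.linalg.lstsq(A,s[:,2],rcond=None)[0]; print('plane',k, 'resid',np.abs(A@k-s[:,2]).max(), 'slope deg',np.degrees(np.arctan(np.hypot(*k[:2]))),'dir',np.degrees(np.arctan2(-k[1],-k[0])))
```

```text
[ 0.47840408 -0.13085927  0.11090851] [[0.1171, 0.9931, -0.0018], [0.9931, -0.1171, 0.0012], [0.001, -0.0019, -1.0]]
px [499.7 227.4] 138 ray [ 0.6293 -0.1531  0.0387] depth [ 0.6273 -0.1514  0.0418] tool cm [-0.3  15.04  6.88]
[ 0.4786 -0.1336  0.0413] [-0.28  0.07  6.96]
plane [-1.01160133  0.63328356  0.65717654] resid 0.12155038178130084 slope deg 50.040743992833534 dir -32.04742598463937
```

Request:
{"name": "send_rows", "arguments": {
  "rows": [
    [3.2,[-0.1,0.1,2.2],0],
    [3.2,[0,0,2.2],0],
    [3.2,[0,0,1.6],0],
    [3.2,[0,0,0.3],0],
    [3.2,[0,0,0],0]
  ]
}}

```text
t: 4.62
tool_pos: [0.4807, -0.1332, 0.0493]
tool_rot: [2.347, 2.086, 0.001]
contact_force: [-0.9, 0.2, 0.5]
opening: 0.032
grip_force: 0.0
```

Request:
{"name": "send_rows", "arguments": {
  "rows": [
    [3.2,[0,0,0.2],0],
    [3.2,[0,0,0.2],0],
    [3.2,[0,0,0],0]
  ]
}}

```text
t: 5.0
tool_pos: [0.4799, -0.1333, 0.0443]
tool_rot: [-2.349, -2.086, 0.0]
contact_force: [-0.3, 0.2, -0.5]
opening: 0.032
grip_force: 0.0
```

Request:
{"name": "send_rows", "arguments": {
  "rows": [
    [3.2,[0,0,0.2],0],
    [3.2,[0,0,0],0]
  ]
}}

```text
t: 5.25
tool_pos: [0.4798, -0.1332, 0.0421]
tool_rot: [-2.349, -2.086, 0.0]
contact_force: [0.1, -0.3, 0.1]
opening: 0.032
grip_force: 0.0
```

Request:
{"name": "send_rows", "arguments": {
  "rows": [
    [3.2,[0.1,-0.1,0.2],0],
    [3.2,[0,0,0],0]
  ]
}}

```text
t: 5.5
tool_pos: [0.4788, -0.132, 0.04]
tool_rot: [-2.348, -2.086, 0.0]
contact_force: [-0.5, -0.1, 0.3]
opening: 0.0321
grip_force: 0.0
```

Request:
{"name": "send_rows", "arguments": {
  "rows": [
    [3.2,[0,0,0.2],0],
    [3.2,[0,0,0],0]
  ]
}}

```text
t: 5.75
tool_pos: [0.4789, -0.1321, 0.0381]
tool_rot: [-2.349, -2.086, 0.0]
contact_force: [0.8, -0.4, -0.8]
opening: 0.0323
grip_force: 0.0
```

Request:
{"name": "send_rows", "arguments": {
  "rows": [
    [3.2,[0,0,0.1],0],
    [3.2,[0,0,0],0]
  ]
}}

```text
t: 6.0
tool_pos: [0.479, -0.1321, 0.0372]
tool_rot: [-2.349, -2.086, 0.0]
contact_force: [-0.1, -0.2, 0.7]
opening: 0.0322
grip_force: 0.0
```

Request:
{"name": "send_rows", "arguments": {
  "rows": [
    [3.2,[0,0,0.1],0],
    [3.2,[0,0,0.1],0],
    [3.2,[0,0,0],0]
  ]
}}

```text
t: 6.38
tool_pos: [0.4792, -0.1322, 0.0356]
tool_rot: [2.349, 2.086, -0.0]
contact_force: [-1.3, -0.3, 2.6]
opening: 0.0322
grip_force: 1.0
```

Request:
{"name": "send_rows", "arguments": {
  "rows": [
    [3.2,[0,0,0.1],0],
    [3.2,[0,0,0],0]
  ]
}}

```text
t: 6.62
tool_pos: [0.4793, -0.1323, 0.0354]
tool_rot: [-2.349, -2.086, 0.001]
contact_force: [-4.4, 1.8, 8.3]
opening: 0.0317
grip_force: 3.8
```

Request:
{"name": "send_rows", "arguments": {
  "rows": [
    [3.2,[0,0,0.1],0],
    [3.2,[0,0,0],0]
  ]
}}

```text
t: 6.88
tool_pos: [0.4793, -0.1323, 0.0352]
tool_rot: [-2.348, -2.086, 0.001]
contact_force: [-6.6, 2.3, 14.2]
opening: 0.0322
grip_force: 6.5
```

Request:
{"name": "send_rows", "arguments": {
  "rows": [
    [3.2,[0,0,-0.3],0],
    [2.6,[0,0,0],0],
    [2.0,[0,0,0],0],
    [1.5,[0,0,0],0],
    [1.5,[0,0,0],0],
    [1.5,[0,0,0],0]
  ],
  "newtons": 40
}}

```text
t: 7.62
tool_pos: [0.4792, -0.1321, 0.0364]
tool_rot: [2.349, 2.086, 0.0]
contact_force: [-0.4, 1.2, 3.6]
opening: 0.0218
grip_force: 39.2
```

Request:
{"name": "send_rows", "arguments": {
  "rows": [
    [1.5,[0.2,0,-0.35],0],
    [1.5,[0.4,0,-0.7],0],
    [1.5,[0.5,0,-0.87],0],
    [1.5,[0.5,0,-0.87],0],
    [1.5,[0.5,0,-0.87],0],
    [1.5,[0,0,-1],0],
    [1.5,[0,0,-1],0],
    [1.5,[0,0,0],0]
  ]
}}

```text
t: 8.62
tool_pos: [0.4823, -0.1117, 0.0942]
tool_rot: [2.347, 2.085, 0.002]
contact_force: [0.2, -0.3, -0.3]
opening: 0.0217
grip_force: 39.2
```

Run:
```python
from station import ctrl
from h import *
o=ctrl.get_obs(); print(o['t'],o['tool_pos'],o['opening'],o['grip_force'])
d=ctrl.get_image('wrist'); pickle.dump(d,open('wrist3.pkl','wb'))
cv2.imwrite('pics/wrist3.png',cv2.resize(d['frame'][:,:,::-1],(800,600),interpolation=cv2.INTER_CUBIC))
```

```text
8.625 [ 0.48233652 -0.11170223  0.09423083] 0.021735520575498053 39.172478914260864
```

View pics/wrist3.png

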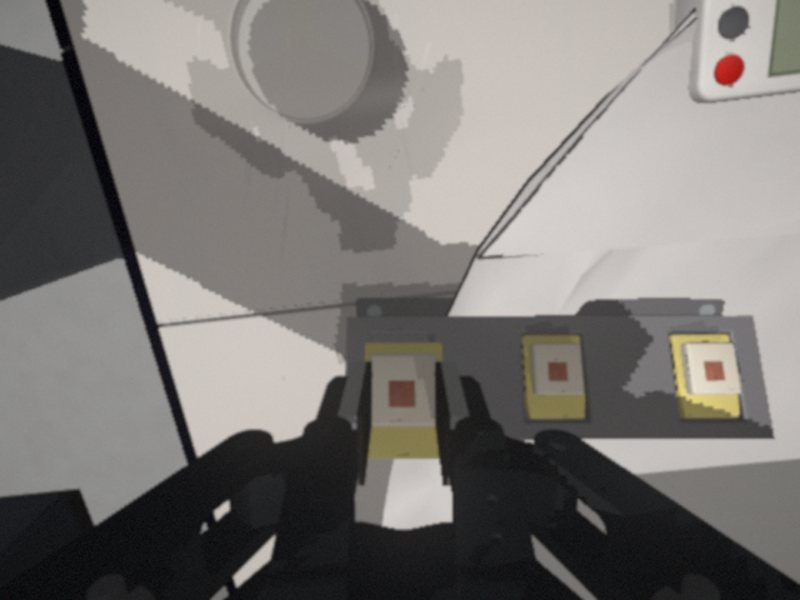

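The block is held squarely, with its wax at about (402,390), and it's clear of the pocket. Now I'll carry it to the midpoint.

Request:
{"name": "send_rows", "arguments": {
  "rows": [
    [1.5,[2.6,1.1,0],0],
    [1.5,[2.6,1.1,0],0],
    [1.5,[2.7,1.2,0],0],
    [1.5,[2.7,1.1,0],0],
    [1.5,[2.6,1.1,0],0],
    [1.5,[0,0,1.5],0],
    [1.5,[0,0,2.0],0],
    [1.5,[0,0,2.0],0],
    [1.5,[0,0,0.8],0],
    [1.5,[0,0,0.4],0]
  ]
}}

```text
t: 9.93
tool_pos: [0.5521, 0.0128, 0.0249]
tool_rot: [-2.349, -2.085, 0.001]
contact_force: [-0.2, -0.1, -0.5]
opening: 0.0219
grip_force: 39.2
```

Run:
```python
from station import ctrl
from h import *
o=ctrl.get_obs(); M=R.from_rotvec(o['tool_rot']).as_matrix(); print(o['t'],o['tool_pos'],o['opening'],o['contact_force'])
d=ctrl.get_image('wrist'); pickle.dump(d,open('wrist4.pkl','wb'))
cv2.imwrite('pics/wrist4.png',cv2.resize(d['frame'][:,:,::-1],(800,600),interpolation=cv2.INTER_CUBIC))
```

```text
9.925 [0.55214966 0.01283683 0.02491531] 0.021932314076821193 [-0.22795754 -0.10902434 -0.45910196]
```

View pics/wrist4.png

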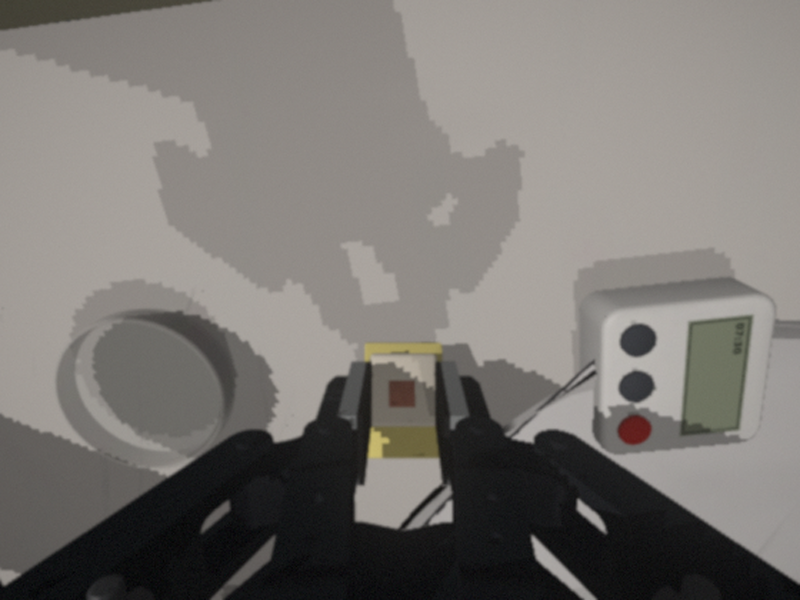

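The block hangs low between the dish (about (150,388)) and the timer (top centre about (683,368)). Next is a check of the midpoint.

Run:
```python
from station import ctrl
from h import *
o=ctrl.get_obs(); M=R.from_rotvec(o['tool_rot']).as_matrix()
d=pickle.load(open('wrist4.pkl','rb')); P=pts(d); k=.7
D=ray(d,148*k,388*k,.017); T=ray(d,683*k,368*k,.023); print(D,T,np.linalg.norm((T-D)[:2]))
print('timer depth',P[int(368*k),int(683*k)],'dish',P[int(388*k),int(150*k)])
# timer extent from depth, dish extent from depth
m=(P[...,2]>.017)&(P[...,2]<.03)&(P[...,0]>.6)&(abs(P[...,1])<.06); q=P[m][:,:2]; print('timer rect',cv2.minAreaRect(q.astype(np.float32)))
m=(P[...,2]>.011)&(P[...,2]<.03)&(P[...,0]<.50)&(P[...,1]>-.03); q=P[m][:,:2]; print('dish',len(q),cv2.minEnclosingCircle(q.astype(np.float32)))
u,v=int(402*k),int(393*k); w=P[v,u]; print('wax',w,(M.T@(w-o['tool_pos'])*100).round(2))
```

```text
[0.45607754 0.01705484 0.017     ] [0.65054502 0.00519313 0.023     ] 0.19482890276101217
timer depth [0.65113897 0.00492686 0.02191821] dish [0.45673225 0.01718533 0.01672116]
timer rect ((0.6574811935424805, -0.01438591256737709), (0.0924844741821289, 0.09126333892345428), 0.17373277246952057)
dish 12155 ((0.47062793374061584, 0.061850957572460175), 0.08314553648233414)
wax [0.55091004 0.01104823 0.03002037] [-0.2  -0.11 -0.5 ]
```

Request:
{"name": "send_rows", "arguments": {
  "rows": [
    [1.5,[0.3,0.1,0.2],0],
    [1.5,[0,0,0.2],0],
    [1.5,[0,0,0.2],0],
    [1.5,[0,0,0.2],0],
    [1.5,[0,0,0.1],0],
    [1.5,[0,0,0],0]
  ],
  "newtons": 20
}}

```text
t: 10.72
tool_pos: [0.554, 0.016, 0.0168]
tool_rot: [-2.349, -2.086, 0.0]
contact_force: [0.3, -0.3, 0.3]
opening: 0.0216
grip_force: 39.2
```

Request:
{"name": "send_rows", "arguments": {
  "rows": [
    [1.5,[0,0,0.2],0],
    [1.5,[0,0,0.1],0],
    [1.5,[0,0,0],0]
  ]
}}

```text
t: 11.1
tool_pos: [0.5544, 0.0154, 0.0156]
tool_rot: [2.348, 2.086, -0.002]
contact_force: [-5.8, -1.7, 10.2]
opening: 0.0213
grip_force: 40.5
```

Request:
{"name": "send_rows", "arguments": {
  "rows": [
    [1.8,[0,0,0.1],0],
    [1.8,[0,0,0.1],0],
    [1.8,[0,0,0],0]
  ],
  "newtons": 20
}}

```text
t: 11.48
tool_pos: [0.5545, 0.0149, 0.015]
tool_rot: [2.347, 2.087, -0.004]
contact_force: [-9.8, -3.3, 18.9]
opening: 0.0215
grip_force: 41.6
```

Request:
{"name": "send_rows", "arguments": {
  "rows": [
    [2.1,[0,0,-0.2],0],
    [2.1,[0,0,0],0],
    [2.1,[0,0,0],0]
  ],
  "newtons": 20
}}

```text
t: 11.85
tool_pos: [0.5544, 0.0154, 0.0156]
tool_rot: [2.348, 2.086, -0.002]
contact_force: [-5.0, -1.9, 9.0]
opening: 0.0214
grip_force: 40.5
```

Request:
{"name": "send_rows", "arguments": {
  "rows": [
    [2.2,[0,0,-0.1],0],
    [2.2,[0,0,0],0],
    [2.2,[0,0,0],0]
  ],
  "newtons": 20
}}

```text
t: 12.22
tool_pos: [0.5543, 0.0156, 0.0158]
tool_rot: [2.348, 2.086, -0.001]
contact_force: [-2.3, -2.5, 6.3]
opening: 0.0221
grip_force: 31.0
```

Request:
{"name": "send_rows", "arguments": {
  "rows": [
    [2.3,[0,0,0],0],
    [2.3,[0,0,0],0]
  ]
}}

```text
t: 12.48
tool_pos: [0.5543, 0.0157, 0.0157]
tool_rot: [2.348, 2.086, -0.001]
contact_force: [-2.8, -1.2, 6.0]
opening: 0.0231
grip_force: 11.9
```

Grip eases with opening (about 12 N at 2.3 cm). Pressing down now should pivot the block flat.

Request:
{"name": "send_rows", "arguments": {
  "rows": [
    [2.3,[0,0,0.2],0],
    [2.3,[0,0,0.1],0],
    [2.3,[0,0,0],0]
  ]
}}

```text
t: 12.85
tool_pos: [0.5544, 0.015, 0.0134]
tool_rot: [2.347, 2.086, -0.003]
contact_force: [-6.0, -4.4, 9.6]
opening: 0.0227
grip_force: 14.7
```

Request:
{"name": "send_rows", "arguments": {
  "rows": [
    [2.32,[0,0,0.2],0],
    [2.32,[0,0,0.1],0],
    [2.32,[0,0,0],0]
  ]
}}

```text
t: 13.22
tool_pos: [0.5549, 0.0147, 0.0103]
tool_rot: [2.346, 2.085, -0.002]
contact_force: [-3.9, -5.3, 7.7]
opening: 0.0232
grip_force: 11.6
```

Request:
{"name": "send_rows", "arguments": {
  "rows": [
    [2.32,[0,0,0.1],0],
    [2.32,[0,0,0.1],0],
    [2.32,[0,0,0],0]
  ]
}}

```text
t: 13.6
tool_pos: [0.5554, 0.0146, 0.0085]
tool_rot: [2.346, 2.084, -0.0]
contact_force: [-2.1, -5.2, 7.0]
opening: 0.0232
grip_force: 11.8
```

Request:
{"name": "send_rows", "arguments": {
  "rows": [
    [2.35,[0,0,0.1],0],
    [2.4,[0,0,0],0],
    [2.5,[0,0,0],0],
    [2.7,[0,0,0],0],
    [3.2,[0,0,0],0],
    [3.8,[0,0,0],0],
    [3.8,[0,0,0],0]
  ]
}}

```text
t: 14.48
tool_pos: [0.5538, 0.0161, 0.0057]
tool_rot: [-2.348, -2.086, 0.0]
contact_force: [0.4, 0.7, -0.4]
opening: 0.0378
grip_force: 0.0
```

Run:
```python
from station import ctrl
from h import *
o=ctrl.get_obs(); print(o['t'],o['tool_pos'],o['opening'],o['contact_force'])
d=ctrl.get_image('wrist'); pickle.dump(d,open('wrist5.pkl','wb'))
cv2.imwrite('pics/wrist5.png',cv2.resize(d['frame'][:,:,::-1],(800,600),interpolation=cv2.INTER_CUBIC))
P=pts(d); f=d['frame'].astype(int); m=(f[...,0]-f[...,1]>35); m[:,:240]=0; m[:,340:]=0; m[:200]=0
print(blobs(d,m,20,400,.012))
```

```text
14.475 [0.55384124 0.01611612 0.00570482] 0.03782406982987212 [ 0.35456766  0.69608632 -0.44454423]
[]
```

View pics/wrist5.png

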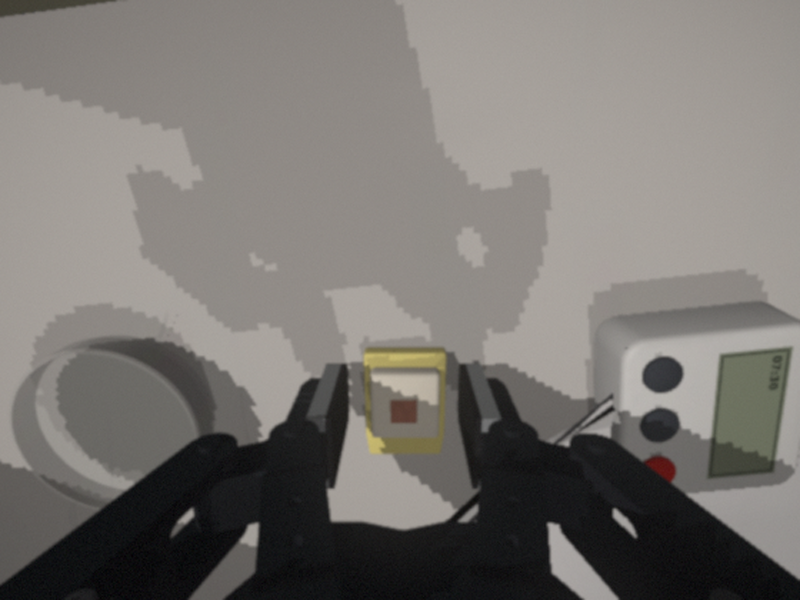

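The block lies flat and released, with its wax label at (404,411). I'll check the position numerically and then go up.

Run:
```python
from h import *
d=pickle.load(open('wrist5.pkl','rb')); P=pts(d)
p=ray(d,404*.7,411*.7,.012); c=p[:2]-.0035*np.array([.118,.993]); D=np.array([.456,.016]);T=np.array([.6505,.003]); u=(T-D)/np.linalg.norm(T-D)
print('wax',p,P[288,283],'block',c,'along',(c-D)@u,'to timer',np.linalg.norm(T-c),'across',u[0]*(c-D)[1]-u[1]*(c-D)[0])
for v in (360,380,400,420,440): print(P[int(v*.7),283].round(4))
```

```text
wax [0.5527502  0.00790439 0.012     ] [0.55300149 0.00927263 0.01455142] block [0.5523372  0.00442889] along 0.09689440074457359 to timer 0.0981732008572029 across -0.0051206996155559485
[0.5549 0.0251 0.0066]
[0.5544 0.0211 0.0147]
[0.5536 0.014  0.0153]
[0.5526 0.0058 0.0143]
[ 0.5512 -0.0064  0.008 ]
```

Request:
{"name": "send_rows", "arguments": {
  "rows": [
    [3.8,[0,0,-1],0],
    [3.8,[0,0,-3],0],
    [3.8,[0,0,-5],0],
    [3.8,[0,0,-3],0],
    [3.8,[-3,1.6,0],0],
    [3.8,[-4.6,1.6,0],0],
    [3.8,[-4.6,1.6,0],0],
    [3.8,[-4,1.6,0],0],
    [3.8,[0,0,0],0],
    [3.8,[0,0,0],0]
  ]
}}

```text
t: 15.78
tool_pos: [0.5984, -0.152, 0.1262]
tool_rot: [-2.349, -2.086, -0.0]
contact_force: [0.1, -0.1, 0.4]
opening: 0.0378
grip_force: 0.0
```

```bash
cat > far.py <<'E'
from station import ctrl
from h import *
o=ctrl.get_obs(); M=R.from_rotvec(o['tool_rot']).as_matrix(); print(o['t'],o['tool_pos'],o['opening'])
d=ctrl.get_image('wrist'); pickle.dump(d,open('wrist6.pkl','wb')); P=pts(d)
f=d['frame'].astype(int); m=(f[...,0]-f[...,1]>35)
for c,a,p in blobs(d,m,20,400,.0387):
    u,v=c.round().astype(int); w=np.median(P[v-4:v+5,u-4:u+5].reshape(-1,3),0)
    print(c,a,p,'depth',w.round(4),'tool cm',(M.T@(w-o['tool_pos'])*100).round(2))
m=(f[...,1]-f[...,0]>15)
print('green',blobs(d,m,20,5000,.017))
E
python3 far.py
```

```text
15.775 [ 0.59838349 -0.15204559  0.12620358] 0.03775686939218058
[311.1  14.3] 279 [ 0.6322 -0.0214  0.0387] depth [ 0.6337 -0.0179  0.0247] tool cm [13.74  1.92 10.15]
green []
```

Request:
{"name": "send_rows", "arguments": {
  "rows": [
    [3.8,[0.3,3.0,0],0],
    [3.8,[0,0,0],0],
    [3.8,[0,0,0],0]
  ]
}}

```text
t: 16.2
tool_pos: [0.6282, -0.1518, 0.1258]
tool_rot: [-2.347, -2.088, 0.001]
contact_force: [-0.3, 0.3, -0.2]
opening: 0.0381
grip_force: 0.0
```

```bash
python3 far.py; python3 -c "
from h import *
d=pickle.load(open('wrist6.pkl','rb')); cv2.imwrite('pics/w6.png',cv2.resize(d['frame'][:,:,::-1],(800,600)))"
```

```text
16.2 [ 0.62816847 -0.15182798  0.12578318] 0.03812176149537583
[148.2   0.8] 24 [ 0.56   -0.0017  0.0387] depth [nan nan nan] tool cm [nan nan nan]
[268.3  20.1] 272 [ 0.6341 -0.0213  0.0387] depth [ 0.6338 -0.0178  0.0245] tool cm [13.37 -0.99 10.13]
[551.7 200.6] 102 [ 0.8313 -0.1659  0.0387] depth [ 0.803  -0.1531  0.0726] tool cm [ 1.91 17.39  5.3 ]
green []
  return _methods._mean(a, axis=axis, dtype=dtype,
  ret = um.true_divide(
```

View pics/w6.png

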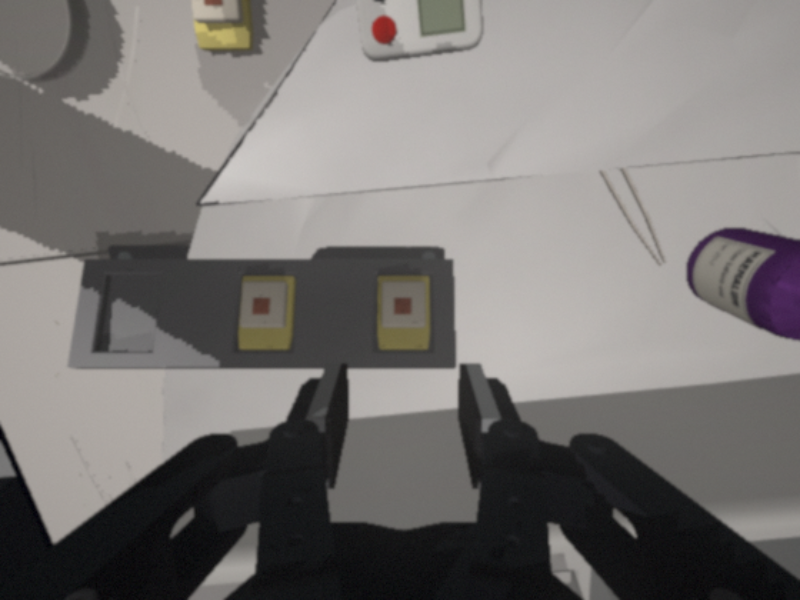

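The far label is at (403,305) and the middle label at (261,306). The empty pocket is on the left, and the near block still lies at the top.

Run:
```python
from h import *
from station import ctrl
o=ctrl.get_obs(); M=R.from_rotvec(o['tool_rot']).as_matrix()
d=pickle.load(open('wrist6.pkl','rb')); P=pts(d)
w=np.median(P[211:217,279:286].reshape(-1,3),0); print(w,(M.T@(w-o['tool_pos'])*100).round(2), ray(d,403*.7,305*.7,.0387))
```

```text
[ 0.62771141 -0.15126157  0.04176598] [ 0.07 -0.03  8.4 ] [ 0.62766626 -0.15234598  0.0387    ]
```

Request:
{"name": "send_rows", "arguments": {
  "rows": [
    [3.2,[0.2,0,2.5],0],
    [3.2,[0,0,3],0],
    [3.2,[0,0,2],0],
    [3.2,[0,0,0.8],0],
    [3.2,[0,0,0.2],0],
    [3.2,[0,0,0.2],0],
    [3.2,[0,0,0],0]
  ]
}}

```text
t: 17.12
tool_pos: [0.6295, -0.1512, 0.0398]
tool_rot: [2.348, 2.085, 0.001]
contact_force: [-0.2, -0.4, -0.4]
opening: 0.0319
grip_force: 0.0
```

Request:
{"name": "send_rows", "arguments": {
  "rows": [
    [3.2,[0,0,0.1],0],
    [3.2,[0,0,0],0]
  ]
}}

```text
t: 17.38
tool_pos: [0.629, -0.151, 0.0381]
tool_rot: [2.349, 2.086, 0.0]
contact_force: [0.6, -0.0, -0.0]
opening: 0.0321
grip_force: 0.0
```

Request:
{"name": "send_rows", "arguments": {
  "rows": [
    [3.2,[0.1,-0.1,0.1],0],
    [3.2,[0,0,0.1],0],
    [3.2,[0,0,0],0]
  ]
}}

```text
t: 17.75
tool_pos: [0.628, -0.1498, 0.0359]
tool_rot: [-2.349, -2.086, 0.0]
contact_force: [-1.2, -0.7, -0.7]
opening: 0.0319
grip_force: 0.1
```

Request:
{"name": "send_rows", "arguments": {
  "rows": [
    [2.8,[0,0,0],0],
    [2.4,[0,0,0],0],
    [2.0,[0,0,0],0],
    [1.5,[0,0,0],0],
    [1.5,[0,0,0],0],
    [1.5,[0,0,0],0]
  ],
  "newtons": 40
}}

```text
t: 18.5
tool_pos: [0.6285, -0.1498, 0.0365]
tool_rot: [2.348, 2.086, 0.001]
contact_force: [0.6, 1.8, 5.0]
opening: 0.0214
grip_force: 39.9
```

Request:
{"name": "send_rows", "arguments": {
  "rows": [
    [1.5,[0.2,0,-0.35],0],
    [1.5,[0.4,0,-0.7],0],
    [1.5,[0.5,0,-0.87],0],
    [1.5,[0.5,0,-0.87],0],
    [1.5,[0.5,0,-0.87],0],
    [1.5,[0,0,-1.5],0],
    [1.5,[0,0,-1.5],0],
    [1.5,[0,0,0],0]
  ]
}}

```text
t: 19.5
tool_pos: [0.6319, -0.1296, 0.1052]
tool_rot: [2.346, 2.084, 0.003]
contact_force: [0.1, -1.1, -0.1]
opening: 0.0214
grip_force: 39.5
```

Request:
{"name": "send_rows", "arguments": {
  "rows": [
    [1.5,[0,0,-3],0],
    [1.5,[0,0,-4],0],
    [1.5,[0,0,-4],0],
    [1.5,[0,-4,-2],0],
    [1.5,[0,-4,0],0],
    [1.5,[0,-4,0],0],
    [1.5,[0,-4,0],0],
    [1.5,[0,-4,0],0],
    [1.5,[0,-4,0],0]
  ]
}}

```text
t: 20.62
tool_pos: [0.3907, -0.1005, 0.2321]
tool_rot: [-2.348, -2.086, 0.001]
contact_force: [-0.3, -0.3, 0.9]
opening: 0.0219
grip_force: 39.5
```

Request:
{"name": "send_rows", "arguments": {
  "rows": [
    [1.5,[0,0,0],-10],
    [1.5,[0,0,0],-10],
    [1.5,[0,0,0],-10],
    [1.5,[0,0,0],-10],
    [1.5,[0,0,0],-10],
    [1.5,[0,0,0],-10],
    [1.5,[0,0,0],-10],
    [1.5,[0,0,0],-10],
    [1.5,[0,0,0],-10],
    [1.5,[0,0,0],0]
  ]
}}

```text
t: 21.88
tool_pos: [0.3919, -0.1007, 0.2321]
tool_rot: [-0.189, -3.135, -0.0]
contact_force: [0.1, -0.2, -0.4]
opening: 0.022
grip_force: 39.5
```

Request:
{"name": "send_rows", "arguments": {
  "rows": [
    [1.5,[-0.2,-4,0],0],
    [1.5,[-0.2,-4,0],0],
    [1.5,[-0.2,-4,0],0],
    [1.5,[0,-3,0],0],
    [1.5,[0,0,0],0],
    [1.5,[0,0,0],0]
  ]
}}

```text
t: 22.62
tool_pos: [0.3804, -0.2498, 0.2322]
tool_rot: [-0.188, -3.136, -0.001]
contact_force: [0.4, -0.3, -0.1]
opening: 0.0217
grip_force: 39.5
```

Run:
```python
from station import ctrl
from h import *
o=ctrl.get_obs(); print(o['t'],o['tool_pos'],o['opening'],o['q'].round(2))
d=ctrl.get_image('wrist'); pickle.dump(d,open('wrist7.pkl','wb')); P=pts(d)
cv2.imwrite('pics/w7.png',cv2.resize(d['frame'][:,:,::-1],(800,600),interpolation=cv2.INTER_CUBIC))
f=d['frame'].astype(int); m=(f[...,1]-f[...,0]>15)
print(blobs(d,m,100,50000,.017))
m=cv2.morphologyEx(m.astype(np.uint8),cv2.MORPH_CLOSE,np.ones((9,9))); n,l,s,c=cv2.connectedComponentsWithStats(m)
i=1+np.argmax(s[1:,4]); v,u=np.nonzero(l==i); Q=P[v,u]; g=(Q[:,2]>.010)&(Q[:,2]<.03)
print(g.sum(),cv2.minAreaRect(np.array([ray(d,a,b,.017)[:2] for a,b in zip(u,v)],np.float32)),cv2.minAreaRect(Q[g][:,:2].astype(np.float32)))
```

```text
22.625 [ 0.38037395 -0.24979235  0.23223928] 0.021698028528135294 [-0.75 -0.37  1.99  0.    1.53 -2.2 ]
[(array([506.6, 100. ]), np.int32(778), array([ 0.3232, -0.0012,  0.017 ])), (array([211.3, 184.3]), np.int32(1070), array([ 0.3765, -0.3323,  0.017 ]))]
1264 ((0.3751656115055084, -0.33249369263648987), (0.08893673121929169, 0.02425474114716053), 5.102494716644287) ((0.3758421540260315, -0.33475375175476074), (0.08939874172210693, 0.022020114585757256), 4.95935583114624)
```

View pics/w7.png

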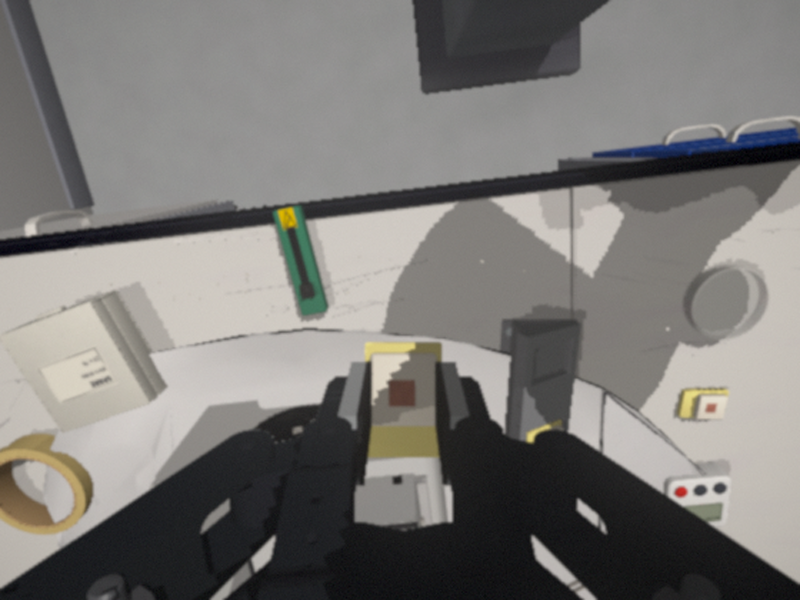

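The dispenser is centred near (300,262), leaning about 5°, and its size comes out right at 89 x 22 mm. The held block is fine at (402,395). The microtome's dark handwheel is near (295,425), so I'll check clearance before descending.

Run:
```python
from h import *
d=pickle.load(open('wrist7.pkl','rb')); P=pts(d)
for (u,v) in [(295,425),(262,430),(320,412),(230,425),(385,500),(400,480)]: print((u,v),P[int(v*.7),int(u*.7)].round(3))
for n in ('wrist1','wrist7','side0'):
    P=pts(pickle.load(open(n+'.pkl','rb'))); m=(P[...,0]>.30)&(P[...,0]<.46)&(P[...,1]<-.2)&(P[...,1]>-.34)&(P[...,2]>.03)&(P[...,2]<.2)
    q=P[m]; print(n,len(q)); 
    if len(q): print(q.min(0),np.percentile(q,[1,50,99],axis=0).round(3).tolist(),q.max(0))
```

```text
(295, 425) [ 0.47  -0.337  0.104]
(262, 430) [ 0.364 -0.284  0.279]
(320, 412) [ 0.37  -0.273  0.263]
(230, 425) [ 0.499 -0.411  0.045]
(385, 500) [ 0.511 -0.278  0.138]
(400, 480) [ 0.51  -0.268  0.122]
wrist1 0
wrist7 0
side0 0
```

Request:
{"name": "send_rows", "arguments": {
  "rows": [
    [1.5,[0,0,0],-6],
    [1.5,[0,0,0],-6],
    [1.5,[2.2,-1.8,0],0],
    [1.5,[0,0,0],0],
    [1.5,[0,0,0],0]
  ]
}}

```text
t: 23.3
tool_pos: [0.3606, -0.2695, 0.2326]
tool_rot: [-0.144, 3.138, 0.0]
contact_force: [0.9, 0.7, -1.0]
opening: 0.0217
grip_force: 39.5
```

Request:
{"name": "send_rows", "arguments": {
  "rows": [
    [1.5,[0,0,3],0],
    [1.5,[0,0,4],0],
    [1.5,[0,0,4],0],
    [1.5,[0,0,4],0],
    [1.5,[0,0,3],0],
    [1.5,[0,0,2],0],
    [1.5,[0,0,0.6],0],
    [1.5,[0,0,0],0]
  ]
}}

```text
t: 24.3
tool_pos: [0.3606, -0.27, 0.0267]
tool_rot: [-0.144, 3.138, 0.0]
contact_force: [0.0, 0.6, -0.4]
opening: 0.0216
grip_force: 39.5
```

Request:
{"name": "send_rows", "arguments": {
  "rows": [
    [1.5,[0,0,0.3],0],
    [1.5,[0,0,0.3],0],
    [1.5,[0,0,0.2],0],
    [1.5,[0,0,0],0],
    [1.5,[0,0,0],0]
  ]
}}

```text
t: 24.92
tool_pos: [0.3602, -0.2703, 0.0186]
tool_rot: [-0.143, 3.138, -0.0]
contact_force: [-0.0, -0.3, -1.1]
opening: 0.0221
grip_force: 39.5
```

Request:
{"name": "send_rows", "arguments": {
  "rows": [
    [1.5,[0,0,0.2],0],
    [1.5,[0,0,0.1],0],
    [1.5,[0,0,0],0]
  ]
}}

```text
t: 25.3
tool_pos: [0.3606, -0.2705, 0.016]
tool_rot: [-0.143, 3.138, -0.001]
contact_force: [-0.4, 0.4, 3.9]
opening: 0.0214
grip_force: 40.1
```

Request:
{"name": "send_rows", "arguments": {
  "rows": [
    [2.2,[0,0,0],0],
    [2.25,[0,0,0],0],
    [2.3,[0,0,0],0],
    [2.3,[0,0,0],0]
  ],
  "newtons": 20
}}

```text
t: 25.8
tool_pos: [0.3605, -0.2705, 0.0158]
tool_rot: [-0.143, 3.138, -0.001]
contact_force: [1.6, 1.1, 5.5]
opening: 0.0234
grip_force: 12.1
```

Request:
{"name": "send_rows", "arguments": {
  "rows": [
    [2.3,[0,0,0.2],0],
    [2.3,[0,0,0.1],0],
    [2.3,[0,0,0],0]
  ]
}}

```text
t: 26.18
tool_pos: [0.3616, -0.2706, 0.0137]
tool_rot: [-0.142, 3.135, -0.001]
contact_force: [3.3, 3.9, 9.0]
opening: 0.0234
grip_force: 14.8
```

Request:
{"name": "send_rows", "arguments": {
  "rows": [
    [2.32,[0,0,0.2],0],
    [2.32,[0,0,0.1],0],
    [2.32,[0,0,0],0]
  ]
}}

```text
t: 26.55
tool_pos: [0.362, -0.2708, 0.0108]
tool_rot: [-0.142, 3.134, -0.002]
contact_force: [5.0, 3.0, 8.5]
opening: 0.0232
grip_force: 11.6
```

Request:
{"name": "send_rows", "arguments": {
  "rows": [
    [2.32,[0,0,0.1],0],
    [2.32,[0,0,0.1],0],
    [2.32,[0,0,0.1],0],
    [2.32,[0,0,0],0]
  ]
}}

```text
t: 27.05
tool_pos: [0.3621, -0.2713, 0.008]
tool_rot: [-0.142, 3.134, -0.004]
contact_force: [5.0, 2.0, 7.7]
opening: 0.0233
grip_force: 12.0
```

Request:
{"name": "send_rows", "arguments": {
  "rows": [
    [2.35,[0,0,0],0],
    [2.4,[0,0,0],0],
    [2.5,[0,0,0],0],
    [2.7,[0,0,0],0],
    [3.2,[0,0,0],0],
    [3.8,[0,0,0],0],
    [3.8,[0,0,0],0]
  ]
}}

```text
t: 27.92
tool_pos: [0.3601, -0.2702, 0.0064]
tool_rot: [0.143, -3.138, -0.0]
contact_force: [-0.4, 0.1, 0.1]
opening: 0.0382
grip_force: 0.0
```

Request:
{"name": "send_rows", "arguments": {
  "rows": [
    [3.8,[0,0,-1],0],
    [3.8,[0,0,-3],0],
    [3.8,[0,0,-5],0],
    [3.8,[0,0,-5],0],
    [3.8,[0,0,-5],0],
    [3.8,[0,0,0],0],
    [3.8,[0,0,0],0]
  ]
}}

```text
t: 28.8
tool_pos: [0.3601, -0.2701, 0.1967]
tool_rot: [-0.143, 3.138, -0.0]
contact_force: [0.2, -0.5, -0.4]
opening: 0.0382
grip_force: 0.0
```

Run:
```python
from station import ctrl
from h import *
o=ctrl.get_obs(); print(o['t'],o['tool_pos'],o['opening'])
d=ctrl.get_image('wrist'); pickle.dump(d,open('wrist8.pkl','wb')); P=pts(d)
f=d['frame'].astype(int); r,g,b=f[...,0],f[...,1],f[...,2]
def big(m,x0,x1,y0,y1):
    q=m&(P[...,0]>x0)&(P[...,0]<x1)&(P[...,1]>y0)&(P[...,1]<y1)&(P[...,2]<.03); v,u=np.nonzero(q); return u,v
u,v=big(g-r>15,.3,.45,-.37,-.29); D=cv2.minAreaRect(np.array([ray(d,a,c,.017)[:2] for a,c in zip(u,v)],np.float32)); print('disp',D)
u,v=big(P[...,2]>.004,.32,.42,-.30,-.23); Q=P[v,u]; B=cv2.minAreaRect(Q[:,:2].astype(np.float32)); print('block',len(u),B)
t=Q[Q[:,2]>.0095]; print('wax',cv2.minAreaRect(t[:,:2].astype(np.float32))); A=np.c_[t[:,:2],np.ones(len(t))]; print('slope',np.linalg.lstsq(A,t[:,2],rcond=None)[0], t[:,2].mean())
u,v=big(P[...,2]>.004,.51,.60,-.03,.04); Q=P[v,u]
if len(u): print('near',len(u),cv2.minAreaRect(Q[:,:2].astype(np.float32)),Q[:,2].max())
```

```text
28.8 [ 0.3600668  -0.27012318  0.19665067] 0.03816388400842716
disp ((0.3747069537639618, -0.3332569897174835), (0.0891670361161232, 0.023580262437462807), 5.172325134277344)
block 947 ((0.3659939169883728, -0.27042293548583984), (0.04041704162955284, 0.027867835015058517), 4.632446765899658)
wax ((0.3626694679260254, -0.27119699120521545), (0.024512717500329018, 0.02251610718667507), 5.410611152648926)
slope [0.01103311 0.01114025 0.01293337] 0.013912955965081093
near 320 ((0.5406026840209961, 0.008328007534146309), (0.03951349854469299, 0.01813177950680256), 60.939903259277344) 0.015598550047863091
```

```bash
python3 -c "
from station import ctrl
print(ctrl.finish_job())"
```

```text
the job is handed in; nothing more can be done
None
```

I set both blocks flat, wax up and released, and handed the job in at about 29 s. By camera, the near block is about 3 mm along and 5 mm across from midway between dish and timer. The far block is 64 mm centre to centre left of the dispenser, 3.5 mm off level with its middle and parallel to within about 1°. The hand-in returned no verdict.

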